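Draw the investing pan into the vibrating table's spring catch and switch on

ROBOT

A 6-joint arm with a two-finger parallel gripper is mounted at the origin on a cart in front of the work surface, level with it; the furniture and walls round the work are solid. World frame = base frame: x ahead of the robot, y to its left, z up, the work surface at z = 0. Lengths are in m, angles in rad, forces in N, time in s.
With the tool pointing down it reaches from about 0.3 to 0.775 m from the base axis. Payload 14.6 kg.
Tool frame: the origin (TCP) lies between the finger pads, 19 mm behind the fingertips; this is the grasp point; z points along the fingers, y is the line along which they close (so a half turn about z gives the same grasp; the last joint's range is limited). The gripper opens to 94 mm and grips with 3 to 60 N. Pads are 16 mm wide; open, the fingers measure 119 mm over their backs; the gripper's body (75 mm by 177 mm) begins 78 mm behind the grasp point.
Start: joints at [1.221, 0.3, 1.521, -0, 1.321, -0.067], TCP at [0.153, 0.528, 0.224] pointing down, gripper open.
Joint ranges: [-3.03, 3.03], [-0.79, 2.21], [0.23, 2.52], [-1.04, 4.18], [0, 3.07], [-2.55, 2.55]. Speed limits (rad/s): [2.22, 2.22, 2.57, 3.14, 3.14, 3.14].

INTERFACE

Orientations are given as [roll, pitch, yaw] about the fixed x, y, z axes, in that order (R = Rz(yaw) Ry(pitch) Rx(roll)).
In Python, from station import ctrl, cams gives the robot as it stands. The module is installed in compiled form; this text tells all that it offers.
- The arm moves only by the tool arm_command, never from a script. Its argument "plan" is a list that holds one entry, the list of rows, each a list of 7 numbers: the shift along the tool's x, y, z in a scale on which 1.0 is 1000 mm, then the turn, a rotation vector about the tool's x, y, z in fractions of the full range, 1 being pi rad, then the closure, from -1 (fully open) to 1 (shut). A call has 1 to 12 rows; each row is the pose to reach, as a shift and turn from the pose commanded when the call began, along the tool's axes at that moment; what a row does not reach only later rows make up. A row lasts 1/10 s, in which the tool goes at most 50 mm and 8.59 degrees, less where a joint would pass 70% of its speed; a pose out of reach is approached as far as the arm can. No shift or turn number may pass 1 either way. A call with a gripper value outside its range is refused whole. The fingers move at their own pace and stop on an object; "squeeze" is the grip in N (left out, the last holds). Time passes only in rows, so rows that repeat a pose let the fingers close. It gives the time, the measured TCP pose, the force, the opening and the grip force at its end, in the units of the state.
- ctrl.get_obs(): the state, without advancing time (a new reading comes with each control period).
- cams.camera(name): name is "side" or "top" or "wrist"; returns (picture, depth): 400x640x3 uint8, blue, green, red; 400x640 float32, m along the optical axis (not along the pixel's ray), 0 where there is no reading.
- cams.camera_info(name): a dict with "fx", "fy", "cx", "cy" (pixels), "dist_coeffs" ([k1, k2, p1, p2, k3] as OpenCV has them; the pictures are not rectified), "world_to_cam" (4x4, takes a point from world to camera coordinates). Camera axes: x right, y down, z forward; pixel columns grow to the right and rows downward; lengths in m; the calibration is good to about 2 mm. A picture is of the moment at which its call begins: read the wrist's pose just before it. camera_info takes no time and is no camera call; for the wrist camera it gives the pose at the moment of the call.
- ctrl.hand_in(): hands the job in; it is judged then, once.
The state is a dict: "time_s": time; "qpos": joint angles; "joint_vel": joint speeds; "tau": joint torques, N m; "ee_pos": TCP position; "eef_rot": TCP orientation; "force": force on the tool from outside, world axes, zero at the start; "moment": the same for the moment, N m; "grip_width": finger opening in m; "grip_force": force on a finger pad.
Only numpy, scipy, OpenCV 4.12 (cv2) and the standard library are available. Lean on these libraries where they do the work, as an engineer would, in place of code of your own. Each camera call takes 0.05 s, during which the arm holds its last target. There are 200 camera calls.

TASK

The steel pan with the casting flask in it stands loose at the back of the low vibrating table. Hook your fingertips behind the pan's far rim and gently draw it towards you against the sprung stop until the spring bolt snaps up behind it and keeps it there; handle the pan by that far side only, never haul hard on it, and keep the flask standing. Let go, and only then switch the table on by pushing its ball lever over, away from you, as far as it goes.

Things in the scene. Friction and masses are not known exactly. Their poses are not given: they have to be found in the camera images.
- table: Low vibrating table, fixed: aluminium deck 334 x 264 mm, its top 45 mm above the bench. Origin on the bench below the middle of the pan's seat; +x to the table's far edge, +y left. Steel side guides 22 mm high, inner faces at y = +-0.099 for x -0.092 to -0.040, flaring to +-0.114 at x = 0.005, lead the pan in along -x with 3 mm play a side; drawn in off the middle line it binds.
- seat (a point): Deck top above the table's origin: where the seated pan's origin comes IF the stop bar is at its middle setting. Stop plate and spring bolt sit on one bar in the deck's middle slot, clamped anywhere within 20 mm of this, nearer or farther along table x; that setting is not measured, so the last stretch is drawn by feel. The pan starts 70 to 95 mm farther (+x).
- pan: Loose stainless pan with rolled rim, 171 (x) x 208 (y) x 66 mm, 0.32 to 0.52 kg. Origin: middle of its underside; axes as the table's within 0.08 rad. Far wall 2 mm thick, 176 mm long, outer face at x = 0.072 (foot) to 0.080 (top). Fingers may touch the pan only with the TCP beyond pan x = 0.06. Sliding takes 1.5 to 4 N; the fingers must never press on it with over 25 N.
- pan_far_rim (a point): Middle of the outer edge of the pan's far rim: pan x = 0.084, y = 0, 66 mm above the pan's origin (rim top). The rim is 170 mm long in y, 4 mm high and stands 4 mm proud of the wall; a finger hooked behind the pan bears on it. Behind it is only bare deck and bench.
- flask: Casting flask: steel cylinder 57 mm across filled with plaster, on a black rubber base 68 mm across; 75 mm high in all, 0.24 to 0.39 kg. Stands loose on the pan's floor, within 45 mm of its middle in y and 30 mm in x. Origin: middle of its underside, z up. Must stay upright.
- stop (a joint): Rubber-faced stop plate (140 mm wide, top 69 mm above deck) at the near end of the bar, on two spring plungers: metres it is pushed back towards the robot, 0 free, 0.011 hard at its end. It pushes the pan away with 5 N at first touch, rising 0.35 N a mm to 9 N at the end. With the pan caught it reads about 0.008.
- catch (a joint): Spring bolt in the deck slot, 22 mm wide, 12 mm above the deck when up, weak spring (about 1 N): metres pressed down; 0 up, 0.012 level with the deck (the start, under the pan). Rises behind the pan's far wall as the stop is pushed back 6.5 to 8 mm, fully up 3 mm before its hard end. Let go, the pan springs back on to the bolt and stays.
- switch (a joint): Lever angle, rad: 0 off (leaning 0.5 to the near side, table -x), 1.0 fully on (0.5 to the far side, +x); on counts above 0.85. Starts at 0 to 0.1, stays where left, needs about 1.5 N at the ball. Pivot axis along table y, at table x = 0.040, y = -0.162, 52 mm above the bench.
- switch_tip (a point): Centre of the steel ball (26 mm across) at the end of the switch lever, 45 mm from the pivot, about 92 mm above the bench. The lever stands on a black block 70 x 50 mm, its top 55 mm above the bench, at the right side of the table; the pan's right rim passes about 45 mm left of the ball's side.
Things that resemble listed ones, but are neither listed nor needed, are in the scene too. What is shaped like the flask but orange or purple is not meant.

How it is judged:
By the outcome, as a careful person would: the job done as asked, in the order asked, and still so for the second after the job is handed in, with the robot touching nothing.
It also fails if it takes over 54 s, if anything falls off the work surface, if the arm or the gripper's body presses on something with over 40 N, if the wrist force passes 120 N, or if a joint passes its speed limit or range.

## Working session

There is one attempt and no reset: what is moved stays moved. The work goes in short steps, Python scripts to look and compute and a tool call to move; the robot and the scene stay as the last step left them, time stands still between calls to the robot, and variables do not carry over. Pictures are saved under pics/ and viewed, at most 10 in all, crops included, and the job is handed in when it is done.

Besides the shell and the picture viewer there is one more tool, called after "Emit:" as name([rows], argument=value, ...), one row to a line, values as JSON. arm_command: Moves the arm, as the interface text tells. Its arguments: {"type":"object","properties":{"plan":{"type":"array"},"squeeze":{"type":"number"}},"required":["plan"]}

```bash
mkdir -p pics
cat > h.py <<'E'
import numpy as np, cv2
from station import ctrl, cams
def load(n): return np.load(f'pics/{n}.npz',allow_pickle=True)
def snap(n,tag):
    o=ctrl.get_obs(); ci=cams.camera_info(n); im,d=cams.camera(n)
    cv2.imwrite(f'pics/{tag}.png',im); np.savez(f'pics/{tag}.npz',im=im,d=d,ci=ci,o=o); return im,d,ci
def ray(ci,uv):
    K=np.array([[ci['fx'],0,ci['cx']],[0,ci['fy'],ci['cy']],[0,0,1]])
    p=cv2.undistortPoints(np.array(uv,float).reshape(-1,1,2),K,np.array(ci['dist_coeffs'],float)).reshape(-1,2)
    T=np.linalg.inv(np.array(ci['world_to_cam'])); d=np.c_[p,np.ones(len(p))]@T[:3,:3].T
    return T[:3,3],d
def plane(ci,uv,z):
    c,d=ray(ci,uv); return c+d*((z-c[2])/d[:,2])[:,None]
def cloud(ci,d):
    v,u=np.mgrid[0:d.shape[0],0:d.shape[1]]; c,r=ray(ci,np.c_[u.ravel(),v.ravel()])
    return (c+r*d.reshape(-1,1)).reshape(*d.shape,3)
E
python3 - <<'E'
from h import *
o=ctrl.get_obs(); print({k:np.round(v,3) for k,v in o.items()})
a=snap('top','top0')[0]; b=snap('side','side0')[0]
for n in('top','side'):
    ci=cams.camera_info(n); print(n,np.round(np.linalg.inv(ci['world_to_cam'])[:3],3).tolist())
E
```

```text
{'time_s': np.float64(0.0), 'qpos': array([ 1.221,  0.3  ,  1.522,  0.   ,  1.321, -0.067]), 'joint_vel': array([ 0.   , -0.   ,  0.   , -0.001, -0.002,  0.   ]), 'tau': array([-1.0000e-03, -5.3180e+01, -3.5273e+01,  7.1000e-02,  2.4000e-02,
       -0.0000e+00]), 'ee_pos': array([0.153, 0.528, 0.224]), 'eef_rot': array([-3.14 , -0.   ,  2.859]), 'force': array([ 0.55 , -0.421, -0.72 ]), 'moment': array([0.012, 0.022, 0.025]), 'grip_force': np.float64(0.0), 'grip_width': np.float64(0.094)}
top [[-0.018, -0.996, 0.09, 0.377], [-1.0, 0.018, -0.01, 0.25], [0.008, -0.09, -0.996, 1.314]]
side [[-0.997, 0.016, -0.07, 0.542], [0.069, 0.451, -0.89, 1.169], [0.017, -0.892, -0.451, 0.555]]
```

View pics/top0.png

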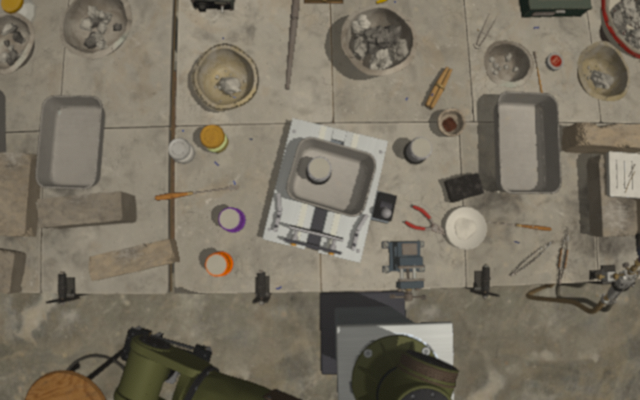

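View pics/side0.png

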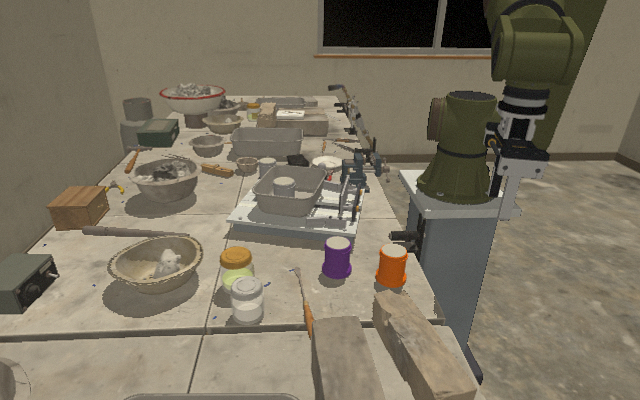

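Top view: the vibrating table has its deck at about (325,190). The pan on it is at (330,175), the flask inside it at (318,168), and the black switch block at (384,207). The pans at (70,140) and (527,140) lie on the bare bench with no flask, and the orange (218,263) and purple (232,218) cups are decoys. I'll confirm this with an enlarged crop.

Run:
```python
from h import *
f=load('top0'); im,d,ci=f['im'],f['d'],f['ci'].item()
c=im[110:270,250:430]; cv2.imwrite('pics/crop1.png',cv2.resize(c,None,fx=3.7,fy=3.7,interpolation=cv2.INTER_CUBIC))
P=cloud(ci,d)
def show(u0,u1,v0,v1,s):
    for v in range(v0,v1,s): print(v,' '.join('%3d'%round(P[v,u,2]*1000) for u in range(u0,u1,s)))
show(262,402,116,264,5)
```

```text
116  -3  -1  -1   0  -2  -4  -5   2   5   1  -2   2   2   5  -5   4  -1  -4  -2   0   1  -4  -5  -4  -4  -2  -1   0
121   2   0 1314   0   1  -4  47  43  49  41  -2  -1  -1   2 -28   1   3   6   0   5  -2  -2   2  -4 1314  -4  -1   1
126  -5   3  -3   1   4   0  44  45  41  41  44  46  46  44  -1  -4   1   2   1  -1  -1   3   1   1   1  -3 -10  -2
131   0  -2   0   2  -1   0  48  42  46  47  45  44  43  44  44  43  43  45  -1  -2  -4  -2  -2  -1   2  -3  -2   3
136   2  -4  -3  -2   1   0  39  45  47  41  45  49  45  44  44  45  43  45  46  45  43  44  -9   0   4   1   2  -2
141  -1  -9  -3  -2  -2  49  50  47 111  93  93  96 104 111  28  36  36  40  42  46  43  49  44  44  43  46  -2   0
146   5   4  -1   1  -1  44  42  47  87  65  57  63  74  81  95 104 109 104  47  46  45  49  45  44  42  -1  -5   3
151   2  -1  -1   0  -2  44  45 108  63  48  49  44  47  49  63  68  78  88  96 107 104  42  43  46  49  -2  -2  -2
156   1  -4  -4  -2  -1  46  45 106  51  51  47  48  45  45  46  42  55  59  65  74  84 102 109  44  40   3   0  -3
161   0  -2  -3   0  47  43  44  86  45  47 122 118 12
[... 1681 characters left out ...]
   2
236  -1  47  47  46  46  44  78  79  44  45  53  48  93 109 116 116  47  43  42  74  46  -2   2   0  -2  -3   0   1
241  -1  -3  42  48  48  91  90  90  43  27  50  48  44  45  75  39  45  47  57  45  46   0   0  -4   6   9   7   0
246  -1  -4   0  -7   1  -3  -3  45  42  86  91  85  48  44  79  46  44  44  70  46  48  -1  -3  -2   8  10  11  78
251  -1   7  -1  -3  -2   5  -1   3  -3   1   2  -4  46  89  91  90  41  45  48  46  41   3   4  -1   3  -1  10  79
256   4   1  -1  -1  -2  -2  -3   1   4  -2  -1   5  -1  -1   4  43  45  44  39  42  -2   1   6   7   0  -2  11  78
261   1  -2   2   6  -1   0   2  -2   1  -2  -3   1   0   1   0   6  -3   0   1  43   3  -3   0  -2   0   0   7  76
```

View pics/crop1.png

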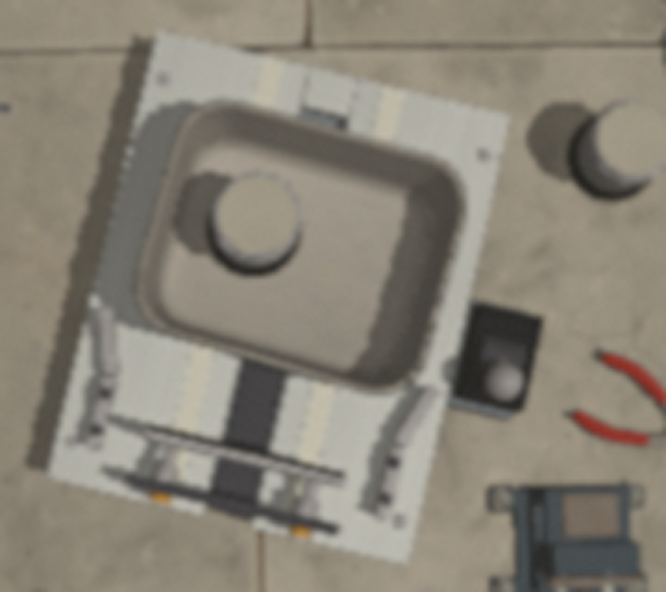

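The crop confirms it. The deck has the side guides, stop plate and slot at its near end. The pan, with a grey flask in it, stands at the far part, and the lever ball is on the black block at crop (505,380). The grey cylinder at crop (620,145) stands on the bench and isn't in the pan.

```bash
cat > m.py <<'E'
from h import *
def meas(tag):
    f=load(tag); im,d,ci=f['im'],f['d'],f['ci'].item()
    P=cloud(ci,d); P[d==0]=9
    b=np.zeros(d.shape,bool); b[112:266,255:405]=1
    m=(b&(abs(P[...,2]-.045)<.009)).astype(np.uint8)
    m=cv2.morphologyEx(m,cv2.MORPH_OPEN,np.ones((3,3),np.uint8))
    n,l,s,_=cv2.connectedComponentsWithStats(m); k=1+np.argmax(s[1:,4]); vu=np.argwhere(l==k)
    hull=cv2.convexHull(plane(ci,vu[:,::-1],.045)[:,:2].astype(np.float32))
    (c,sz,a)=cv2.minAreaRect(hull); bx=cv2.boxPoints((c,sz,a)); 
    e=bx-np.roll(bx,1,0); i=np.argmax(np.hypot(*e.T)); x=e[i]/np.hypot(*e[i]); x*=np.sign(x[0])
    yaw=np.arctan2(x[1],x[0]); R=np.array([[x[0],-x[1]],[x[1],x[0]]])
    print('deck c',np.round(c,4),np.round(sz,4),'yaw',round(yaw,4))
    Q=P.copy(); Q[...,:2]=(P[...,:2]-np.array(c))@R   # table axes, about deck centre
    return P,Q,np.array(c),R,yaw,b,ci,im
E
python3 - <<'E'
from m import *
P,Q,c,R,yaw,b,ci,im=meas('top0')
z=Q[...,2]
# rim
m=b&(z>.1)&(z<.116)&(Q[...,0]>-.075)&(abs(Q[...,1])<.125)
vu=np.argwhere(m); X=plane(ci,vu[:,::-1],.111)[:,:2]
r=cv2.minAreaRect(X.astype(np.float32)); print('rim rect',r, 'in table',(np.array(r[0])-c)@R); print(np.round((cv2.boxPoints(r)-c)@R,4), np.round(cv2.boxPoints(r),4))
# flask top
m=b&(z>.116)&(z<.13)&(Q[...,0]>-.06); print('flask top',P[m].mean(0),((P[m][:,:2].mean(0))-c)@R,m.sum())
# guides
m=b&(z>.06)&(z<.075)&(Q[...,0]<.0)&(abs(Q[...,1])>.09)&(abs(Q[...,1])<.125)
for s in(1,-1):
    q=Q[m&(np.sign(Q[...,1])==s)]; print('guide',s,q[:,:2].min(0),q[:,:2].max(0),len(q))
m=b&(z>.1)&(z<.125)&(Q[...,0]<-.07)&(abs(Q[...,1])<.09); q=Q[m]; print('stop plate',q[:,:2].min(0),q[:,:2].max(0),np.median(q,0),len(q))
m=b&(z>.085)&(z<.115)&(Q[...,1]<-.145); q=Q[m]; print('ball',q.min(0),q.max(0),q.mean(0),P[m].mean(0),len(q))
m=b&(z>.047)&(z<.063)&(Q[...,1]<-.136); q=Q[m]; print('block',q.min(0),q.max(0),len(q))
E
```

```text
deck c [0.519  0.1849] [0.2615 0.3352] yaw -0.2559
rim rect ((0.5445318818092346, 0.17473125457763672), (0.20525573194026947, 0.17045141756534576), 72.63402557373047) in table [ 0.0272998  -0.00333455]
[[-0.0627 -0.1018]
 [ 0.1076 -0.1099]
 [ 0.1173  0.0952]
 [-0.053   0.1032]] [[0.4326 0.1022]
 [0.5952 0.0513]
 [0.6565 0.2472]
 [0.4938 0.2981]]
flask top [0.5632134  0.20344731 0.121605  ] [0.03810364 0.02917526] 394
guide 1 [-0.13985171  0.09011748] [-0.00390986  0.12102314] 150
guide -1 [-0.14012863 -0.12081883] [-0.00107396 -0.09063382] 172
stop plate [-0.12507498 -0.06727165] [-0.1155527   0.06904356] [-0.12043098  0.00085511  0.11321016] 205
ball [-0.15081439 -0.23454843  0.08500219] [-0.01695693 -0.14853182  0.10843834] [-0.08140317 -0.19402258  0.09755187] [0.39109853 0.01777117 0.09755187] 175
block [-0.1525359  -0.22383311  0.04771609] [ 0.02718269 -0.13601583  0.06293287] 398
```

```bash
cat >> m.py <<'E'
from scipy.spatial.transform import Rotation as Ro
C0=np.array([0.519,0.1849]); YAW=-0.2559; RT=np.array([[np.cos(YAW),-np.sin(YAW)],[np.sin(YAW),np.cos(YAW)]])
def st():
    o=ctrl.get_obs(); q=(o['ee_pos'][:2]-C0)@RT
    print('t',round(float(o['time_s']),2),'deck xy mm',np.round(q*1000,1),'z',round(o['ee_pos'][2]*1000,1),'rot',np.round(o['eef_rot'],4),'F',np.round(o['force'][:2]@RT,2),round(o['force'][2],2)); return o
def to(x,y,z,yaw=YAW+np.pi):
    o=st(); T=Ro.from_euler('xyz',o['eef_rot']); w=np.r_[C0+RT@[x,y],z]
    G=Ro.from_euler('xyz',[np.pi,0,yaw]); print('world',w,'shift mm',np.round(T.inv().apply(w-o['ee_pos'])*1000,1),'turn',np.round((T.inv()*G).as_rotvec(),4))
E
sed -i 's/RT=np.array.*/RT=np.array([[np.cos(YAW),-np.sin(YAW)],[np.sin(YAW),np.cos(YAW)]])/' m.py
python3 - <<'E'
from m import *
P,Q,c,R,yaw,b,ci,im=meas('top0'); z=Q[...,2]
m=b&(z>.075)&(z<.12)&(abs(Q[...,1]+.162)<.03)&(abs(Q[...,0]+.02)<.04); q=Q[m]; print('ball',q.min(0),q.max(0),q.mean(0),len(q))
m=b&(z>.05)&(z<.062)&(abs(Q[...,1]+.162)<.04)&(abs(Q[...,0])<.06); q=Q[m]; print('block',q.min(0),q.max(0),len(q))
to(.142,-.004,.224)
E
```

```text
deck c [0.519  0.1849] [0.2615 0.3352] yaw -0.2559
ball [-0.04114599 -0.173235    0.08730969] [-0.01695693 -0.14853182  0.10675249] [-0.02965418 -0.15987788  0.10006731] 84
block [-0.04348381 -0.18625119  0.05004901] [ 0.02718269 -0.13543121  0.06185591] 354
t 0.1 deck xy mm [-440.5  239.3] z 223.7 rot [-3.1405e+00 -1.0000e-04  2.8588e+00] F [-0.67  0.08] 0.04
world [0.65536343 0.14508776 0.224     ] shift mm [-5.889e+02 -2.276e+02 -1.000e-01] turn [-0.001  -0.0001 -0.0269]
```

The rows are not in the units I measure in: shifts go in shares of 1000 mm and turns go in shares of pi rad. I convert before sending: -500 mm / 1000 = -0.5, -480 mm / 1000 = -0.48, -0.027 rad / 3.1416 = -0.0086.

Emit:
arm_command([
  [[-0.02, -0.008, 0, 0, 0, 0, -1], [-0.06, -0.023, 0, 0, 0, 0, -1], [-0.105, -0.041, 0, 0, 0, 0, -1], [-0.155, -0.06, 0, 0, 0, -0.0032, -1], [-0.205, -0.079, 0, 0, 0, -0.0064, -1], [-0.255, -0.099, 0, 0, 0, -0.0086, -1], [-0.305, -0.118, 0, 0, 0, -0.0086, -1], [-0.355, -0.137, 0, 0, 0, -0.0086, -1], [-0.405, -0.157, 0, 0, 0, -0.0086, -1], [-0.45, -0.174, 0, 0, 0, -0.0086, -1], [-0.48, -0.186, 0, 0, 0, -0.0086, -1], [-0.5, -0.193, 0, 0, 0, -0.0086, -1]],
])

```text
time_s: 1.3
ee_pos: [0.582, 0.2003, 0.2235]
eef_rot: [-3.141, -0.001, 2.883]
force: [-0.6, 0.6, 0.8]
grip_width: 0.0941
grip_force: 0.0
```

```bash
python3 -c "
from m import *
to(.142,-.004,.224)"
```

```text
t 1.3 deck xy mm [57.  30.9] z 223.5 rot [-3.1409e+00 -5.0000e-04  2.8832e+00] F [-0.73  0.39] 0.8
world [0.65536343 0.14508776 0.224     ] shift mm [-85.1 -34.6  -0.6] turn [-0.0007 -0.0005 -0.0025]
```

To row units: 124 mm / 1000 = 0.124, 122 mm / 1000 = 0.122, -0.002 rad / 3.1416 = -0.0006.

Emit:
arm_command([
  [[-0.03, -0.012, 0, 0, 0, -0.0006, -1], [-0.06, -0.024, 0, 0, 0, -0.0006, -1], [-0.08, -0.033, 0, 0, 0, -0.0006, -1], [-0.086, -0.035, 0.01, 0, 0, -0.0006, -1], [-0.086, -0.035, 0.03, 0, 0, -0.0006, -1], [-0.086, -0.035, 0.055, 0, 0, -0.0006, -1], [-0.086, -0.035, 0.08, 0, 0, -0.0006, -1], [-0.086, -0.035, 0.1, 0, 0, -0.0006, -1], [-0.086, -0.035, 0.115, 0, 0, -0.0006, -1], [-0.086, -0.035, 0.122, 0, 0, -0.0006, -1], [-0.086, -0.035, 0.124, 0, 0, -0.0006, -1], [-0.086, -0.035, 0.124, 0, 0, -0.0006, -1]],
])

```text
time_s: 2.5
ee_pos: [0.6543, 0.1479, 0.1008]
eef_rot: [3.141, 0.001, 2.888]
force: [-0.5, -0.5, 1.0]
grip_width: 0.094
grip_force: 0.0
```

```bash
python3 -c "
from m import *
to(.122,-.004,.1); a=snap('top','top1')[0]; b=snap('wrist','wr1')[0]
t=cv2.resize(a[100:270,240:430],(447,400)); s=cv2.resize(b,None,fx=.55,fy=.55); s=cv2.copyMakeBorder(s,0,400-s.shape[0],0,0,0); cv2.imwrite('pics/c2.png',np.hstack([t,s]))"
```

```text
t 2.5 deck xy mm [140.2  -1.6] z 100.8 rot [3.1413e+00 7.0000e-04 2.8879e+00] F [-0.38 -0.62] 1.02
world [0.63601471 0.15015008 0.1       ] shift mm [18.2 -2.4  0.7] turn [0.0003 0.0007 0.0022]
```

View pics/c2.png

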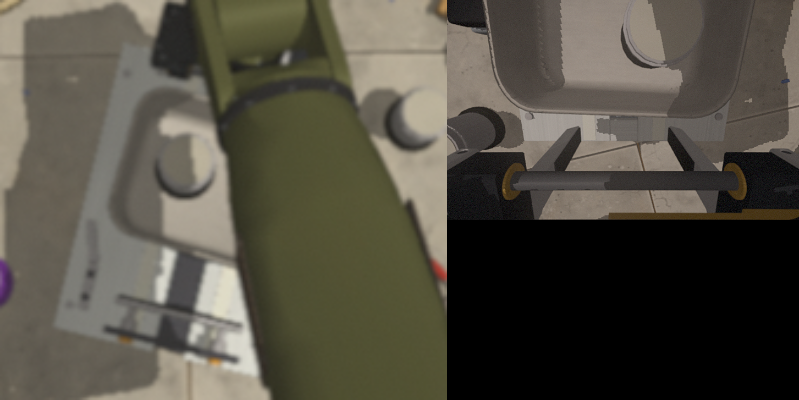

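The wrist view (right half) shows both fingers standing beyond the pan's far rim over bare deck, with the flask upright inside. I'll approach gently and square the pan up.

To row units: 24 mm / 1000 = 0.024, 22 mm / 1000 = 0.022.

Emit:
arm_command([
  [[0.003, 0, 0, 0, 0, 0, -1], [0.006, 0, 0, 0, 0, 0, -1], [0.009, 0, 0, 0, 0, 0, -1], [0.012, 0, 0, 0, 0, 0, -1], [0.014, 0, 0, 0, 0, 0, -1], [0.016, 0, 0, 0, 0, 0, -1], [0.018, 0, 0, 0, 0, 0, -1], [0.02, 0, 0, 0, 0, 0, -1], [0.022, 0, 0, 0, 0, 0, -1], [0.024, 0, 0, 0, 0, 0, -1]],
])

```text
time_s: 3.6
ee_pos: [0.6308, 0.1538, 0.1003]
eef_rot: [3.141, 0.0, 2.888]
force: [3.2, 0.6, 0.4]
grip_width: 0.0939
grip_force: 1.2
```

```bash
cat >> m.py <<'E'
def wr(tag):
    o=st(); im,d,ci=snap('wrist',tag); P=cloud(ci,d); P[d==0]=9; Q=P.copy(); Q[...,:2]=(P[...,:2]-C0)@RT
    return im,P,Q,ci
def panw(tag):
    im,P,Q,ci=wr(tag); x,y,z=Q[...,0],Q[...,1],Q[...,2]
    m=(z>.103)&(z<.117)&(abs(y)<.13)&(x>-.09)&(x<.13)
    m=cv2.morphologyEx(m.astype(np.uint8),cv2.MORPH_OPEN,np.ones((2,2),np.uint8))>0
    q=Q[m]
    # far rim outer edge per y bin
    ys=np.arange(-.07,.0701,.01); pts=[]
    for yy in ys:
        s=q[(abs(q[:,1]-yy)<.005)&(q[:,0]>.0)]
        if len(s)>5: pts.append((yy,np.percentile(s[:,0],97)))
    pts=np.array(pts)
    if len(pts)>3: k=np.polyfit(pts[:,1-1],pts[:,1],1); print('far rim x at y0 mm',round(k[1]*1000,1),'yaw',round(-k[0],4),'res',np.round((pts[:,1]-np.polyval(k,pts[:,0]))*1000,1))
    for s in(1,-1):
        xs=[];e=[]
        for xx in np.arange(-.08,.1,.01):
            r=q[(abs(q[:,0]-xx)<.005)&(q[:,1]*s>.07)]
            if len(r)>5: xs.append(xx); e.append(np.percentile(r[:,1]*s,97)*s)
        print('side',s,[(round(a*1000),round(b*1000,1)) for a,b in zip(xs,e)])
    g=Q[(z>.062)&(z<.072)&(x<-.01)&(x>-.15)&(abs(y)>.09)&(abs(y)<.13)]
    for s in(1,-1):
        t=g[g[:,1]*s>0]; print('guide',s,len(t), np.round(np.percentile(t[:,1],[3,97])*1000,1) if len(t)>20 else '')
    f=(z>.116)&(z<.128); print('flask top',np.round(np.median(Q[f],0)*1000,1) if f.sum()>30 else None)
E
python3 -c "
from m import *
panw('w2')"
```

```text
t 3.6 deck xy mm [116.1  -1.8] z 100.3 rot [3.1414e+00 4.0000e-04 2.8878e+00] F [2.91 1.38] 0.39
far rim x at y0 mm 125.1 yaw 0.1487 res [ 24.1 -26.7  -8.8   1.8   4.1   6.    9.7 -18.5 -16.7  11.3  12.9  14.2
   5.3  -9.2  -9.5]
side 1 [(-30, np.float64(166.1)), (-20, np.float64(166.0)), (-10, np.float64(166.2)), (0, np.float64(164.8)), (10, np.float64(164.0)), (20, np.float64(164.1)), (30, np.float64(163.7)), (40, np.float64(163.6)), (50, np.float64(163.6)), (60, np.float64(163.6)), (70, np.float64(163.6)), (80, np.float64(163.1)), (90, np.float64(140.3))]
side -1 [(0, np.float64(-111.5)), (10, np.float64(-111.6)), (20, np.float64(-111.8)), (30, np.float64(-112.0)), (40, np.float64(-112.5)), (50, np.float64(-112.7)), (60, np.float64(-112.9)), (70, np.float64(-112.3)), (80, np.float64(-110.8)), (90, np.float64(-106.4))]
guide 1 0 
guide -1 181 [-101.4  -98.7]
flask top [ 31.8  25.7 121.9]
```

```bash
sed -i "s/    m=cv2.morphologyEx(m.astype(np.uint8),cv2.MORPH_OPEN,np.ones((2,2),np.uint8))>0//; s/def panw(tag):/def panw(tag,xm=.13):/; s/(x>-.09)&(x<.13)/(x>-.09)\&(x<xm)/" m.py
python3 -c "
from m import *
panw('w3',.1085)"
```

```text
t 3.65 deck xy mm [115.8  -1.8] z 100.3 rot [3.1415e+00 1.0000e-04 2.8878e+00] F [1.41 1.22] -0.66
far rim x at y0 mm 106.5 yaw 0.0004 res [-0.8  0.5  1.7 -0.6 -0.5 -0.3 -0.2 -0.3 -0.1 -0.1 -0.   0.2  1.6  0.3
 -1.3]
side 1 [(-10, np.float64(94.4)), (0, np.float64(95.8)), (10, np.float64(95.8)), (20, np.float64(95.7)), (30, np.float64(95.5)), (40, np.float64(95.3)), (50, np.float64(95.3)), (60, np.float64(95.1)), (70, np.float64(95.1)), (80, np.float64(94.3)), (90, np.float64(90.8))]
side -1 [(-10, np.float64(-106.4)), (0, np.float64(-111.7)), (10, np.float64(-111.7)), (20, np.float64(-112.0)), (30, np.float64(-112.4)), (40, np.float64(-112.5)), (50, np.float64(-112.7)), (60, np.float64(-113.0)), (70, np.float64(-112.6)), (80, np.float64(-111.1)), (90, np.float64(-106.8))]
guide 1 0 
guide -1 193 [-101.5  -98.9]
flask top [ 31.6  25.7 122. ]
```

View pics/w3.png

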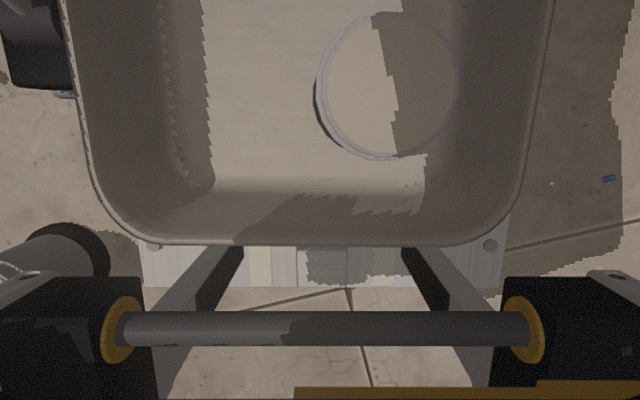

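The wrist view shows both fingers seated against the far rim at (235,245) and (410,245). The deck's far corners are at (145,285) and (510,285), and the flask is upright. The pan looks off to the right, so I'll measure it against the deck edges in the same pictures.

```bash
cat >> m.py <<'E'
def deckw(tag):
    f=load(tag); ci=f['ci'].item(); P=cloud(ci,f['d']); Q=P.copy(); Q[...,:2]=(P[...,:2]-C0)@RT
    x,y,z=Q[...,0],Q[...,1],Q[...,2]; m=(abs(z-.045)<.006)&(x>.06)&(x<.19)&(abs(y)<.16)
    for s in(1,-1):
        print('deck edge',s,[(round(a*1000),round(float(np.percentile(y[m&(abs(x-a)<.004)]*s,99.5))*1000*s,1)) for a in np.arange(.08,.165,.01) if (m&(abs(x-a)<.004)&(y*s>.1)).sum()>8])
    print('far edge',[(round(a*1000),round(float(np.percentile(x[m&(abs(y-a)<.004)],99.5))*1000,1)) for a in np.arange(-.12,.121,.03) if (m&(abs(y-a)<.004)).sum()>8])
def topleft(tag):
    f=load(tag); ci=f['ci'].item(); P=cloud(ci,f['d']); Q=P.copy(); Q[...,:2]=(P[...,:2]-C0)@RT
    x,y,z=Q[...,0],Q[...,1],Q[...,2]
    for nm,lo,hi,ym in(('rim',.102,.117,.115),('deck',.039,.051,.15),('guide',.06,.073,.13)):
        m=(z>lo)&(z<hi)&(y>.07)&(y<ym)
        print(nm,[(round(a*1000),round(float(np.percentile(y[m&(abs(x-a)<.006)],96))*1000,1)) for a in np.arange(-.14,.11,.02) if (m&(abs(x-a)<.006)).sum()>3])
E
python3 -c "
from m import *
deckw('w3'); topleft('top0'); topleft('top1'); snap('top','top2'); topleft('top2')"
```

```text
deck edge 1 [(110, 129.5), (120, 129.6), (130, 129.2), (140, 128.3), (150, 128.4), (160, 128.3)]
deck edge -1 [(130, -132.9), (140, -132.4), (150, -132.3), (160, -132.6)]
far edge [(-120, 166.1), (-90, 140.9), (-60, 166.1), (-30, 166.1), (0, 166.0), (30, 165.9), (60, 165.7), (90, 145.5), (120, 165.4)]
rim [(-40, 94.2), (-20, 99.4), (0, 100.2), (20, 98.8), (40, 98.1), (60, 97.5), (80, 96.9), (100, 92.0)]
deck [(-140, 128.6), (-120, 128.3), (-100, 128.7), (-80, 128.4), (-60, 128.4), (-40, 129.3), (-20, 129.2), (0, 128.7), (20, 128.5), (40, 128.6), (60, 129.4), (80, 129.0), (100, 129.6)]
guide [(-140, 106.1), (-120, 106.9), (-100, 106.9), (-80, 110.2), (-60, 117.4), (-40, 121.0), (0, 90.5), (20, 89.6), (40, 88.0), (60, 87.2), (80, 86.0), (100, 76.8)]
rim [(-40, 94.3), (-20, 99.2), (0, 100.2), (20, 99.6), (40, 98.2), (60, 97.6), (80, 96.9), (100, 92.0)]
deck [(-140, 128.8), (-120, 128.6), (-100, 128.6), (-80, 128.3), (-60, 128.3), (-40, 129.9), (-20, 128.6), (0, 128.7), (20, 128.7), (40, 129.5), (60, 128.7), (80, 128.8), (100, 129.4)]
guide [(-140, 106.1), (-120, 107.0), (-100, 107.1), (-80, 110.2), (-60, 117.5), (-40, 120.9), (-20, 90.5), (0, 89.8), (20, 88.7), (40, 89.2), (60, 87.8), (80, 86.4), (100, 78.8)]
rim [(-60, 79.0), (-40, 94.6), (-20, 96.4), (0, 96.4), (20, 95.8), (40, 95.0), (60, 95.8), (80, 93.8), (100, 86.5)]
deck [(-140, 129.1), (-120, 128.5), (-100, 128.7), (-80, 128.3), (-60, 128.4), (-40, 129.6), (-20, 129.1), (0, 128.7), (20, 128.7), (40, 129.5), (60, 129.4), (80, 129.1), (100, 129.1)]
guide [(-140, 106.2), (-120, 107.0), (-100, 106.9), (-80, 109.9), (-60, 117.6), (-40, 120.6), (0, 86.7), (40, 85.9), (60, 85.4), (80, 83.4)]
```

Against the deck edges in both views, the pan sits about 6 mm right of the table's middle line and is nearly square. I'll draw it diagonally, well inside the friction cone, to centre it before the guides narrow.

To row units: 22 mm / 1000 = 0.022, 2.4 mm / 1000 = 0.0024.

Emit:
arm_command([
  [[0.002, 0, 0, 0, 0, 0, -1], [0.004, 0, 0, 0, 0, 0, -1], [0.006, 0.0004, 0, 0, 0, 0, -1], [0.008, 0.0008, 0, 0, 0, 0, -1], [0.01, 0.0012, 0, 0, 0, 0, -1], [0.012, 0.0016, 0, 0, 0, 0, -1], [0.014, 0.002, 0, 0, 0, 0, -1], [0.016, 0.0024, 0, 0, 0, 0, -1], [0.018, 0.0028, 0, 0, 0, 0, -1], [0.02, 0.0032, 0, 0, 0, 0, -1], [0.022, 0.0036, 0, 0, 0, 0, -1]],
])

```text
time_s: 4.85
ee_pos: [0.6103, 0.1628, 0.1003]
eef_rot: [-3.142, 0.0, 2.888]
force: [3.0, -0.7, -0.5]
grip_width: 0.0941
grip_force: 1.4
```

```bash
python3 -c "
from m import *
panw('w4',.087); deckw('w4'); snap('top','top3'); topleft('top3')"
```

```text
t 4.85 deck xy mm [94.   1.7] z 100.3 rot [-3.1416  0.      2.8878] F [3.11 0.07] -0.46
far rim x at y0 mm 85.7 yaw 0.014 res [-0.1  0.   0.1  0.1  0.2  0.1  0.  -0.7 -0.1 -0.1 -0.1 -0.1  1.5  0.
 -0.8]
side 1 [(-30, np.float64(97.0)), (-20, np.float64(97.0)), (-10, np.float64(97.3)), (0, np.float64(97.6)), (10, np.float64(97.2)), (20, np.float64(97.3)), (30, np.float64(97.5)), (40, np.float64(97.8)), (50, np.float64(97.8)), (60, np.float64(96.8)), (70, np.float64(92.2)), (80, np.float64(84.5))]
side -1 [(-30, np.float64(-110.5)), (-20, np.float64(-110.5)), (-10, np.float64(-110.2)), (0, np.float64(-110.4)), (10, np.float64(-110.3)), (20, np.float64(-110.5)), (30, np.float64(-110.4)), (40, np.float64(-110.4)), (50, np.float64(-109.9)), (60, np.float64(-108.5)), (70, np.float64(-104.5)), (80, np.float64(-96.7)), (90, np.float64(-85.5))]
guide 1 0 
guide -1 717 [-100.4  -98.1]
flask top [ 10.2  27.6 121.9]
deck edge 1 [(90, 129.5), (100, 129.9), (110, 129.2), (120, 128.7), (130, 128.8), (140, 128.6), (150, 128.5)]
deck edge -1 [(110, -132.7), (120, -132.4), (130, -132.5), (140, -131.4), (150, -131.2), (160, -131.3)]
far edge [(-120, 156.4), (-90, 124.1), (-60, 163.4), (-30, 163.1), (0, 163.2), (30, 163.2), (60, 163.1), (90, 119.8), (120, 150.7)]
rim [(-80, 83.8), (-60, 95.1), (-40, 97.2), (-20, 97.7), (0, 97.7), (20, 98.3), (40, 98.2), (60, 96.7), (80, 82.4)]
deck [(-140, 128.5), (-120, 128.7), (-100, 128.7), (-80, 128.5), (-60, 129.9), (-40, 129.0), (-20, 129.3), (0, 127.9), (20, 129.1), (40, 129.4), (60, 129.3), (80, 129.3), (100, 129.2)]
guide [(-140, 106.0), (-120, 106.9), (-100, 107.1), (-80, 110.1), (-60, 117.4), (-40, 120.9), (-20, 87.6), (0, 87.9), (20, 87.9), (40, 88.4), (60, 85.5)]
```

To row units: 20 mm / 1000 = 0.02, 1.5 mm / 1000 = 0.0015, 0.004 rad / 3.1416 = 0.0013.

Emit:
arm_command([
  [[0.002, 0.0003, 0, 0, 0, 0.0003, -1], [0.004, 0.0007, 0, 0, 0, 0.0006, -1], [0.006, 0.0011, 0, 0, 0, 0.001, -1], [0.008, 0.0015, 0, 0, 0, 0.0013, -1], [0.01, 0.002, 0, 0, 0, 0.0013, -1], [0.012, 0.0025, 0, 0, 0, 0.0013, -1], [0.014, 0.003, 0, 0, 0, 0.0013, -1], [0.016, 0.0034, 0, 0, 0, 0.0013, -1], [0.018, 0.0038, 0, 0, 0, 0.0013, -1], [0.02, 0.0042, 0, 0, 0, 0.0013, -1]],
])

```text
time_s: 5.95
ee_pos: [0.592, 0.1718, 0.1002]
eef_rot: [-3.142, -0.0, 2.884]
force: [1.9, 0.4, -0.6]
grip_width: 0.094
grip_force: 1.3
```

```bash
python3 -c "
from m import *
panw('w5',.067); deckw('w5'); snap('top','top4'); topleft('top4')"
```

```text
t 5.95 deck xy mm [73.9  5.9] z 100.2 rot [-3.1416 -0.      2.8838] F [1.72 0.91] -0.58
far rim x at y0 mm 65.7 yaw 0.0065 res [ 0.1  0.3 -1.   0.4  0.1  0.   0.   0.  -0.1 -0.1 -0.2 -0.3  1.2 -0.1
 -0.4]
side 1 [(-50, np.float64(101.5)), (-40, np.float64(101.8)), (-30, np.float64(102.0)), (-20, np.float64(101.9)), (-10, np.float64(101.9)), (0, np.float64(101.9)), (10, np.float64(101.9)), (20, np.float64(102.2)), (30, np.float64(102.2)), (40, np.float64(101.2)), (50, np.float64(96.8)), (60, np.float64(88.5))]
side -1 [(-50, np.float64(-106.1)), (-40, np.float64(-105.9)), (-30, np.float64(-105.6)), (-20, np.float64(-105.7)), (-10, np.float64(-105.8)), (0, np.float64(-106.1)), (10, np.float64(-105.9)), (20, np.float64(-106.0)), (30, np.float64(-105.2)), (40, np.float64(-104.3)), (50, np.float64(-99.8)), (60, np.float64(-92.3)), (70, np.float64(-80.9))]
guide 1 838 [90.  91.7]
guide -1 1190 [-95.8 -93.5]
flask top [ -9.8  32.1 121.9]
deck edge 1 [(80, 130.0), (90, 129.5), (100, 128.6), (110, 128.9), (120, 128.8), (130, 128.7)]
deck edge -1 [(90, -133.5), (100, -132.4), (110, -132.6), (120, -127.5), (130, -126.9), (140, -127.2)]
far edge [(-120, 139.4), (-90, 107.3), (-60, 143.4), (-30, 143.2), (0, 143.7), (30, 143.4), (60, 143.4), (90, 143.2), (120, 127.0)]
rim [(-100, 85.8), (-80, 100.2), (-60, 102.0), (-40, 102.1), (-20, 102.7), (0, 102.5), (20, 102.5), (40, 101.5)]
deck [(-140, 129.0), (-120, 128.3), (-100, 128.7), (-80, 129.6), (-60, 129.7), (-40, 129.5), (-20, 128.6), (0, 128.9), (20, 128.8), (40, 128.8), (60, 129.2), (80, 129.6), (100, 129.7)]
guide [(-140, 106.0), (-120, 107.1), (-100, 106.8), (-80, 110.0), (-60, 117.5), (-40, 120.8), (-20, 91.9), (0, 93.6), (20, 92.5), (40, 89.6)]
```

Centred (about 0 mm) and square. Now straight in, then by feel.

To row units: 9 mm / 1000 = 0.009, 8 mm / 1000 = 0.008.

Emit:
arm_command([
  [[0.002, 0, 0, 0, 0, 0, -1], [0.004, 0, 0, 0, 0, 0, -1], [0.0055, 0, 0, 0, 0, 0, -1], [0.007, 0, 0, 0, 0, 0, -1], [0.008, 0, 0, 0, 0, 0, -1], [0.009, 0, 0, 0, 0, 0, -1]],
])

```text
time_s: 6.65
ee_pos: [0.5834, 0.1741, 0.1002]
eef_rot: [-3.142, -0.0, 2.884]
force: [3.2, -1.3, -1.1]
grip_width: 0.094
grip_force: 1.3
```

To row units: 2 mm / 1000 = 0.002, 1.5 mm / 1000 = 0.0015.

Emit:
arm_command([
  [[0.0005, 0, 0, 0, 0, 0, -1], [0.001, 0, 0, 0, 0, 0, -1], [0.0015, 0, 0, 0, 0, 0, -1], [0.002, 0, 0, 0, 0, 0, -1]],
])

```text
time_s: 7.05
ee_pos: [0.5815, 0.1746, 0.1002]
eef_rot: [-3.142, 0.0, 2.884]
force: [2.8, -1.0, -0.9]
grip_width: 0.0938
grip_force: 1.3
```

To row units: 2 mm / 1000 = 0.002, 1.5 mm / 1000 = 0.0015.

Emit:
arm_command([
  [[0.0005, 0, 0, 0, 0, 0, -1], [0.001, 0, 0, 0, 0, 0, -1], [0.0015, 0, 0, 0, 0, 0, -1], [0.002, 0, 0, 0, 0, 0, -1]],
])

```text
time_s: 7.45
ee_pos: [0.5801, 0.1751, 0.1005]
eef_rot: [3.141, 0.002, 2.884]
force: [7.8, -1.2, -2.6]
grip_width: 0.0943
grip_force: 3.5
```

Force rose from about 3 to 8 N, so this is the stop's first touch. I'll go on slowly.

To row units: 4 mm / 1000 = 0.004, 3.5 mm / 1000 = 0.0035.

Emit:
arm_command([
  [[0.0005, 0, 0, 0, 0, 0, -1], [0.001, 0, 0, 0, 0, 0, -1], [0.0015, 0, 0, 0, 0, 0, -1], [0.002, 0, 0, 0, 0, 0, -1], [0.0025, 0, 0, 0, 0, 0, -1], [0.003, 0, 0, 0, 0, 0, -1], [0.0035, 0, 0, 0, 0, 0, -1], [0.004, 0, 0, 0, 0, 0, -1]],
])

```text
time_s: 8.25
ee_pos: [0.5765, 0.1761, 0.1006]
eef_rot: [3.141, 0.002, 2.884]
force: [8.6, -1.5, -2.6]
grip_width: 0.0941
grip_force: 4.0
```

```bash
python3 -c "
from m import *
panw('w6',.0505); im,d,ci=snap('side','side6'); c=im[150:240,220:400]; cv2.imwrite('pics/s6.png',cv2.resize(c,(720,360),interpolation=cv2.INTER_CUBIC))"
```

```text
t 8.25 deck xy mm [57.8  6. ] z 100.6 rot [3.1410e+00 2.0000e-03 2.8839e+00] F [8.72 0.74] -2.6
far rim x at y0 mm 49.7 yaw 0.0067 res [ 0.1  0.2 -1.1  0.3  0.1  0.2  0.1  0.   0.1 -0.  -0.2 -0.1  1.  -0.2
 -0.6]
side 1 [(-60, np.float64(101.7)), (-50, np.float64(101.8)), (-40, np.float64(101.8)), (-30, np.float64(102.0)), (-20, np.float64(101.9)), (-10, np.float64(102.1)), (0, np.float64(102.1)), (10, np.float64(102.2)), (20, np.float64(101.8)), (30, np.float64(99.0)), (40, np.float64(91.4)), (50, np.float64(81.8))]
side -1 [(-60, np.float64(-105.9)), (-50, np.float64(-105.8)), (-40, np.float64(-105.7)), (-30, np.float64(-105.6)), (-20, np.float64(-105.8)), (-10, np.float64(-106.0)), (0, np.float64(-105.9)), (10, np.float64(-105.7)), (20, np.float64(-104.6)), (30, np.float64(-101.9)), (40, np.float64(-96.1)), (50, np.float64(-86.8))]
guide 1 1130 [90.1 91.7]
guide -1 1510 [-95.8 -93.5]
flask top [-25.9  32.2 122.1]
```

To row units: 2.5 mm / 1000 = 0.0025, 2 mm / 1000 = 0.002.

Emit:
arm_command([
  [[0.0005, 0, 0, 0, 0, 0, -1], [0.001, 0, 0, 0, 0, 0, -1], [0.0015, 0, 0, 0, 0, 0, -1], [0.002, 0, 0, 0, 0, 0, -1], [0.0025, 0, 0, 0, 0, 0, -1], [0.0025, 0, 0, 0, 0, 0, -1]],
])

```text
time_s: 8.95
ee_pos: [0.5741, 0.1767, 0.1006]
eef_rot: [3.141, 0.002, 2.884]
force: [9.4, -1.1, -2.5]
grip_width: 0.0942
grip_force: 4.2
```

To row units: 1.5 mm / 1000 = 0.0015, 1 mm / 1000 = 0.001.

Emit:
arm_command([
  [[0.0005, 0, 0, 0, 0, 0, -1], [0.001, 0, 0, 0, 0, 0, -1], [0.0015, 0, 0, 0, 0, 0, -1], [0.0015, 0, 0, 0, 0, 0, -1]],
])

```text
time_s: 9.35
ee_pos: [0.5727, 0.1771, 0.1005]
eef_rot: [3.141, 0.002, 2.884]
force: [8.8, -1.8, -3.9]
grip_width: 0.0942
grip_force: 4.3
```

To row units: 1 mm / 1000 = 0.001, 0.5 mm / 1000 = 0.0005.

Emit:
arm_command([
  [[0.0005, 0, 0, 0, 0, 0, -1], [0.001, 0, 0, 0, 0, 0, -1], [0.001, 0, 0, 0, 0, 0, -1]],
])

```text
time_s: 9.65
ee_pos: [0.5718, 0.1773, 0.1005]
eef_rot: [3.141, 0.002, 2.884]
force: [9.2, -1.5, -2.4]
grip_width: 0.0941
grip_force: 4.5
```

```bash
python3 -c "
from m import *
panw('w7',.0465)
f=load('w7'); im=f['im']; cv2.imwrite('pics/w7c.png',cv2.resize(im[180:340,160:480],(800,400),interpolation=cv2.INTER_CUBIC))"
```

```text
t 9.65 deck xy mm [53.  6.] z 100.5 rot [3.1409e+00 2.4000e-03 2.8840e+00] F [9.27 0.9 ] -2.43
far rim x at y0 mm 44.8 yaw 0.0064 res [ 0.2  0.3 -1.1  0.5 -0.   0.1  0.1 -0.1 -0.   0.1 -0.2 -0.2  1.4 -0.2
 -0.7]
side 1 [(-70, np.float64(101.6)), (-60, np.float64(101.8)), (-50, np.float64(102.0)), (-40, np.float64(101.9)), (-30, np.float64(101.8)), (-20, np.float64(102.0)), (-10, np.float64(101.9)), (0, np.float64(102.3)), (10, np.float64(102.3)), (20, np.float64(100.8)), (30, np.float64(95.9)), (40, np.float64(87.6))]
side -1 [(-70, np.float64(-105.8)), (-60, np.float64(-105.9)), (-50, np.float64(-105.5)), (-40, np.float64(-105.7)), (-30, np.float64(-105.9)), (-20, np.float64(-105.9)), (-10, np.float64(-105.9)), (0, np.float64(-105.8)), (10, np.float64(-105.2)), (20, np.float64(-103.4)), (30, np.float64(-99.3)), (40, np.float64(-91.5)), (50, np.float64(-77.8))]
guide 1 1216 [90.1 91.8]
guide -1 1617 [-95.8 -93.4]
flask top [-30.8  32.2 122. ]
```

View pics/w7c.png

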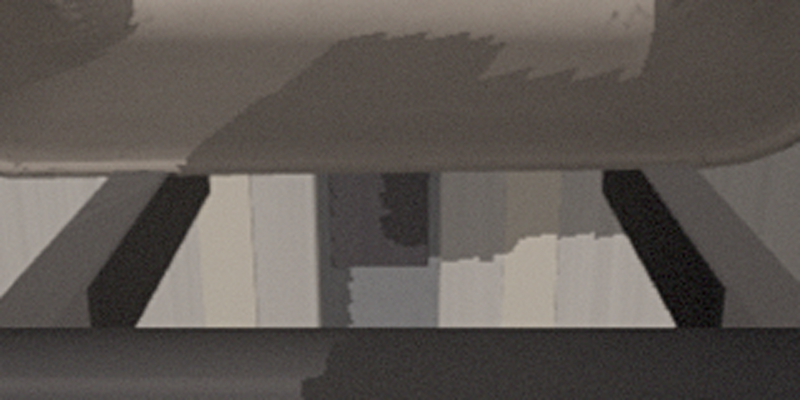

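The crop shows the fingers behind the rim at crop (190,170) and (620,170). The bolt would be hidden under the rim's overhang. The force is still smooth at about 9 N with no hard end, so I'll go a little further, then ease back and watch the force.

To row units: 0.8 mm / 1000 = 0.0008, 0.4 mm / 1000 = 0.0004.

Emit:
arm_command([
  [[0.0004, 0, 0, 0, 0, 0, -1], [0.0008, 0, 0, 0, 0, 0, -1], [0.0008, 0, 0, 0, 0, 0, -1]],
])

```text
time_s: 10.0
ee_pos: [0.571, 0.1775, 0.1006]
eef_rot: [3.141, 0.002, 2.884]
force: [8.7, -1.3, -3.2]
grip_width: 0.0939
grip_force: 4.7
```

To row units: 0.4 mm / 1000 = 0.0004.

Emit:
arm_command([
  [[0.0004, 0, 0, 0, 0, 0, -1], [0.0004, 0, 0, 0, 0, 0, -1], [0.0004, 0, 0, 0, 0, 0, -1]],
])

```text
time_s: 10.3
ee_pos: [0.5707, 0.1776, 0.1006]
eef_rot: [3.141, 0.003, 2.884]
force: [10.2, -2.2, -3.3]
grip_width: 0.0946
grip_force: 4.8
```

Emit:
arm_command([
  [[-0.0005, 0, 0, 0, 0, 0, -1], [-0.001, 0, 0, 0, 0, 0, -1], [-0.0015, 0, 0, 0, 0, 0, -1], [-0.002, 0, 0, 0, 0, 0, -1], [-0.0025, 0, 0, 0, 0, 0, -1], [-0.003, 0, 0, 0, 0, 0, -1], [-0.0035, 0, 0, 0, 0, 0, -1], [-0.004, 0, 0, 0, 0, 0, -1]],
])

```text
time_s: 11.1
ee_pos: [0.5733, 0.1767, 0.1002]
eef_rot: [-3.141, -0.001, 2.884]
force: [-0.2, -1.0, 0.1]
grip_width: 0.0942
grip_force: 0.0
```

```bash
python3 -c "
from m import *
panw('w8',.049)"
```

```text
t 11.1 deck xy mm [54.6  5.9] z 100.2 rot [-3.1414e+00 -7.0000e-04  2.8838e+00] F [ 0.08 -1.  ] 0.06
far rim x at y0 mm 46.4 yaw 0.0068 res [ 0.1  0.1 -1.   1.4 -0.1 -0.2 -0.1 -0.1 -0.3 -0.4 -0.4 -0.4  2.3 -0.1
 -0.8]
side 1 [(-70, np.float64(101.9)), (-60, np.float64(101.9)), (-50, np.float64(102.0)), (-40, np.float64(101.9)), (-30, np.float64(101.8)), (-20, np.float64(102.2)), (-10, np.float64(102.2)), (0, np.float64(102.2)), (10, np.float64(102.3)), (20, np.float64(101.2)), (30, np.float64(97.3)), (40, np.float64(88.9))]
side -1 [(-70, np.float64(-106.2)), (-60, np.float64(-105.8)), (-50, np.float64(-105.5)), (-40, np.float64(-105.6)), (-30, np.float64(-105.7)), (-20, np.float64(-105.8)), (-10, np.float64(-105.8)), (0, np.float64(-105.7)), (10, np.float64(-105.2)), (20, np.float64(-104.0)), (30, np.float64(-100.2)), (40, np.float64(-92.7)), (50, np.float64(-81.5))]
guide 1 1187 [90.1 91.8]
guide -1 1575 [-95.7 -93.4]
flask top [-29.4  32.3 121.9]
```

Force dropped to zero only about 2.5 mm back, against a stop that pushes with 8 N, so the bolt is holding the pan. I'll back away, check, and rise.

To row units: -30 mm / 1000 = -0.03, -28 mm / 1000 = -0.028.

Emit:
arm_command([
  [[-0.002, 0, 0, 0, 0, 0, -1], [-0.005, 0, 0, 0, 0, 0, -1], [-0.01, 0, 0, 0, 0, 0, -1], [-0.016, 0, 0, 0, 0, 0, -1], [-0.022, 0, 0, 0, 0, 0, -1], [-0.028, 0, 0, 0, 0, 0, -1], [-0.03, 0, 0, 0, 0, 0, -1]],
])

```text
time_s: 11.85
ee_pos: [0.6032, 0.1688, 0.1001]
eef_rot: [-3.142, 0.0, 2.883]
force: [1.0, -0.6, 0.4]
grip_width: 0.0939
grip_force: 0.0
```

```bash
python3 -c "
from m import *
panw('w9',.06)
f=load('w9'); im=f['im']; cv2.imwrite('pics/w9c.png',cv2.resize(im[60:340,80:560],(800,467),interpolation=cv2.INTER_CUBIC))"
```

```text
t 11.85 deck xy mm [85.6  5.7] z 100.1 rot [-3.1416  0.      2.8835] F [ 1.14 -0.31] 0.38
far rim x at y0 mm 46.0 yaw 0.0125 res [-0.1  0.   0.1 -0.1 -0.   0.1  0.1 -0.   0.   0.2 -0.1  0.1  0.1 -0.
 -0.2]
side 1 [(-40, np.float64(97.1)), (-30, np.float64(102.3)), (-20, np.float64(102.4)), (-10, np.float64(102.4)), (0, np.float64(102.3)), (10, np.float64(102.2)), (20, np.float64(101.1)), (30, np.float64(96.9)), (40, np.float64(88.6))]
side -1 [(-40, np.float64(-100.5)), (-30, np.float64(-105.7)), (-20, np.float64(-105.6)), (-10, np.float64(-105.7)), (0, np.float64(-105.7)), (10, np.float64(-105.5)), (20, np.float64(-104.3)), (30, np.float64(-100.1)), (40, np.float64(-92.9)), (50, np.float64(-81.8))]
guide 1 686 [90.  91.7]
guide -1 930 [-95.8 -93.4]
flask top [-17.6  31.8 121.9]
```

View pics/w9c.png

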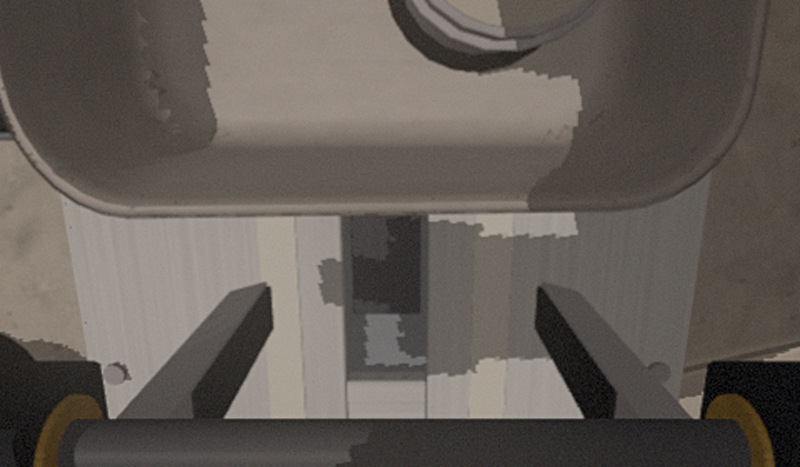

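The pan's far rim is at deck x = 46 mm after backing off. Free of the bolt it would be at about 54 mm, so it is caught. The flask is standing and the fingers are clear. Next I'll rise and go to the lever.

To row units: -120 mm / 1000 = -0.12, -115 mm / 1000 = -0.115.

Emit:
arm_command([
  [[0, 0, -0.01, 0, 0, 0, -1], [0, 0, -0.035, 0, 0, 0, -1], [0, 0, -0.065, 0, 0, 0, 0], [0, 0, -0.095, 0, 0, 0, 1], [0, 0, -0.115, 0, 0, 0, 1], [0, 0, -0.12, 0, 0, 0, 1], [0, 0, -0.12, 0, 0, 0, 1]],
], squeeze=5)

```text
time_s: 12.6
ee_pos: [0.6026, 0.1692, 0.2208]
eef_rot: [3.141, 0.001, 2.884]
force: [-1.5, 0.1, -0.8]
grip_width: 0.0576
grip_force: 0.0
```

```bash
python3 -c "
from m import *
to(-.072,-.161,.22)
f=load('top0'); P=cloud(f['ci'].item(),f['d']); Q=P.copy(); Q[...,:2]=(P[...,:2]-C0)@RT
x,y,z=Q[...,0],Q[...,1],Q[...,2]
m=(abs(x+.075)<.04)&(abs(y+.161)<.035)&(z>.03); print('tall near approach',m.sum(),Q[m][:5])
m=(x<-.03)&(x>-.25)&(y<-.13)&(y>-.3)&(z>.03)&(z<.3); q=Q[m]; print(q.min(0),q.max(0)); q=q[q[:,0]<-.05]; print(q.min(0),q.max(0))"
```

```text
t 12.6 deck xy mm [84.8  5.9] z 220.8 rot [3.1411e+00 1.0000e-03 2.8840e+00] F [-1.45 -0.22] -0.78
world [0.40859291 0.04736719 0.22      ] shift mm [ 156.6 -167.2    0.6] turn [ 0.0005  0.001  -0.0017]
tall near approach 159 [[-0.03781023 -0.12647774  0.04512487]
 [-0.03704767 -0.12924619  0.04361721]
 [-0.03520012 -0.13348851  0.03040539]
 [-0.03628443 -0.13547014  0.05549328]
 [-0.03522949 -0.13864353  0.05085892]]
[-0.2398064  -0.29907724  0.0300862 ] [-0.03003909 -0.13006154  0.11067794]
[-0.2398064  -0.29907724  0.03013265] [-0.0532434  -0.13006154  0.11067794]
```

To row units: -167 mm / 1000 = -0.167, -157 mm / 1000 = -0.157.

Emit:
arm_command([
  [[0.01, -0.01, 0, 0, 0, 0, 1], [0.03, -0.032, 0, 0, 0, 0, 1], [0.055, -0.058, 0, 0, 0, 0, 1], [0.08, -0.085, 0, 0, 0, 0, 1], [0.105, -0.112, 0, 0, 0, 0, 1], [0.13, -0.138, 0, 0, 0, 0, 1], [0.148, -0.157, 0, 0, 0, 0, 1], [0.156, -0.166, 0, 0, 0, 0, 1], [0.157, -0.167, 0, 0, 0, 0, 1], [0.157, -0.167, 0, 0, 0, 0, 1]],
])

```text
time_s: 13.6
ee_pos: [0.4087, 0.0478, 0.2201]
eef_rot: [3.142, -0.0, 2.884]
force: [0.0, -0.2, 0.2]
grip_width: 0.0008
grip_force: 0.0
```

```bash
python3 -c "
from m import *
to(-.072,-.161,.097)
im,P,Q,ci=wr('w10'); x,y,z=Q[...,0],Q[...,1],Q[...,2]
m=(z>.085)&(z<.112)&(abs(y+.16)<.03)&(abs(x+.03)<.03); q=Q[m]; print('ball',q.min(0),q.max(0),q.mean(0),len(q))
m=(z>.08)&(x>-.11)&(x<-.045)&(abs(y+.161)<.035)&(z<.15); print('obst',m.sum())"
```

```text
t 13.6 deck xy mm [ -72.  -160.6] z 220.1 rot [ 3.1415e+00 -1.0000e-04  2.8836e+00] F [ 0.06 -0.14] 0.19
world [0.40859291 0.04736719 0.097     ] shift mm [  0.   -0.5 123.1] turn [ 0.0001 -0.0001 -0.0021]
t 13.6 deck xy mm [ -72.  -160.6] z 220.1 rot [ 3.1415e+00 -1.0000e-04  2.8836e+00] F [ 0.06 -0.14] 0.19
ball [-0.04180448 -0.17099565  0.0889501 ] [-0.03904866 -0.15766876  0.09663085] [-0.04092703 -0.16280259  0.09266957] 27
obst 0
```

View pics/w10.png

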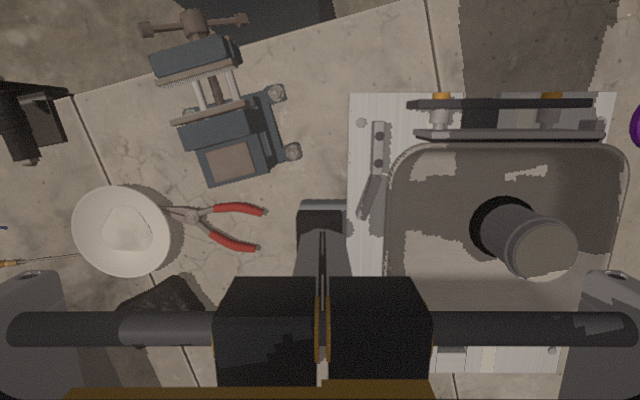

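The wrist view shows the closed fingertips at (320,240) ahead of the black switch block at (320,215). The vise and pliers are clear of the fingers' path, and the pan sits against the stop plate with the flask upright. Descending.

To row units: 123 mm / 1000 = 0.123, 122 mm / 1000 = 0.122.

Emit:
arm_command([
  [[0, 0, 0.01, 0, 0, 0, 1], [0, 0, 0.035, 0, 0, 0, 1], [0, 0, 0.062, 0, 0, 0, 1], [0, 0, 0.09, 0, 0, 0, 1], [0, 0, 0.11, 0, 0, 0, 1], [0, 0, 0.119, 0, 0, 0, 1], [0, 0, 0.122, 0, 0, 0, 1], [0, 0, 0.123, 0, 0, 0, 1], [0, 0, 0.123, 0, 0, 0, 1]],
])

```text
time_s: 14.55
ee_pos: [0.4086, 0.0476, 0.0978]
eef_rot: [3.141, 0.001, 2.884]
force: [0.1, 0.6, 0.2]
grip_width: 0.0008
grip_force: 0.0
```

To row units: -45 mm / 1000 = -0.045, -42 mm / 1000 = -0.042.

Emit:
arm_command([
  [[-0.003, -0.0005, 0, 0, 0, 0, 1], [-0.007, -0.0005, 0, 0, 0, 0, 1], [-0.011, -0.0005, 0, 0, 0, 0, 1], [-0.015, -0.0005, 0, 0, 0, 0, 1], [-0.019, -0.0005, 0, 0, 0, 0, 1], [-0.023, -0.0005, 0, 0, 0, 0, 1], [-0.027, -0.0005, 0, 0, 0, 0, 1], [-0.031, -0.0005, 0, 0, 0, 0, 1], [-0.035, -0.0005, 0, 0, 0, 0, 1], [-0.039, -0.0005, 0, 0, 0, 0, 1], [-0.042, -0.0005, 0, 0, 0, 0, 1], [-0.045, -0.0005, 0, 0, 0, 0, 1]],
])

```text
time_s: 15.75
ee_pos: [0.4519, 0.0356, 0.0972]
eef_rot: [3.142, 0.0, 2.884]
force: [-1.2, -0.6, 1.0]
grip_width: 0.0006
grip_force: 0.9
```

```bash
python3 -c "
from m import *
st(); im,d,ci=snap('top','top11'); f=load('top11'); P=cloud(ci,d); Q=P.copy(); Q[...,:2]=(P[...,:2]-C0)@RT
x,y,z=Q[...,0],Q[...,1],Q[...,2]; m=(z>.08)&(z<.112)&(abs(y+.16)<.03)&(abs(x)<.05); q=Q[m]; print(len(q),q.mean(0) if len(q) else '')"
```

```text
t 15.75 deck xy mm [ -27.1 -161.4] z 97.2 rot [3.1416e+00 1.0000e-04 2.8838e+00] F [-1.06 -0.87] 0.98
0
```

To row units: -16.5 mm / 1000 = -0.0165, -15 mm / 1000 = -0.015.

Emit:
arm_command([
  [[-0.003, 0, 0, 0, 0, 0, 1], [-0.006, 0, 0, 0, 0, 0, 1], [-0.009, 0, 0, 0, 0, 0, 1], [-0.011, 0, 0, 0, 0, 0, 1], [-0.013, 0, 0, 0, 0, 0, 1], [-0.015, 0, 0, 0, 0, 0, 1], [-0.0165, 0, 0, 0, 0, 0, 1]],
])

```text
time_s: 16.5
ee_pos: [0.4676, 0.0314, 0.0971]
eef_rot: [-3.141, -0.0, 2.884]
force: [-1.4, 0.3, -1.2]
grip_width: 0.0007
grip_force: 0.8
```

Emit:
arm_command([
  [[-0.0007, 0, 0, 0, 0, 0, 1], [-0.0014, 0, 0, 0, 0, 0, 1], [-0.002, 0, 0, 0, 0, 0, 1]],
])

```text
time_s: 16.8
ee_pos: [0.4691, 0.031, 0.0971]
eef_rot: [-3.141, -0.001, 2.884]
force: [-5.7, 1.8, 0.6]
grip_width: 0.0007
grip_force: 3.0
```

To row units: -1 mm / 1000 = -0.001, -0.5 mm / 1000 = -0.0005.

Emit:
arm_command([
  [[-0.0005, 0, 0, 0, 0, 0, 1], [-0.001, 0, 0, 0, 0, 0, 1], [-0.001, 0, 0, 0, 0, 0, 1]],
])

```text
time_s: 17.1
ee_pos: [0.4694, 0.0309, 0.097]
eef_rot: [-3.141, -0.003, 2.884]
force: [-9.2, 3.5, 2.9]
grip_width: 0.0003
grip_force: 5.2
```

```bash
python3 -c "
from m import *
st()"
```

```text
t 17.1 deck xy mm [  -9.  -161.6] z 97.0 rot [-3.1412e+00 -3.1000e-03  2.8838e+00] F [-9.78  1.08] 2.92
```

The force jumped from 1.5 to 10 N with no further travel, so the lever is at its end. Backing off, rising and clearing the view.

To row units: -130 mm / 1000 = -0.13, -110 mm / 1000 = -0.11.

Emit:
arm_command([
  [[0.002, 0, 0, 0, 0, 0, 1], [0.008, 0, 0, 0, 0, 0, 1], [0.018, 0, 0, 0, 0, 0, 1], [0.03, 0, 0, 0, 0, 0, 1], [0.035, 0, -0.01, 0, 0, 0, 1], [0.035, 0, -0.04, 0, 0, 0, 1], [0.035, 0, -0.075, 0, 0, 0, 1], [0.035, 0, -0.11, 0, 0, 0, 1], [0.035, 0, -0.13, 0, 0, 0, 1], [0.035, 0, -0.13, 0, 0, 0, 1]],
])

```text
time_s: 18.1
ee_pos: [0.4373, 0.0397, 0.2305]
eef_rot: [3.14, 0.006, 2.884]
force: [0.3, 0.5, -0.3]
grip_width: 0.0007
grip_force: 0.0
```

To row units: -180 mm / 1000 = -0.18, -165 mm / 1000 = -0.165.

Emit:
arm_command([
  [[0, -0.015, 0, 0, 0, 0, 1], [0, -0.05, 0, 0, 0, 0, 1], [0, -0.09, 0, 0, 0, 0, 1], [0, -0.13, 0, 0, 0, 0, 1], [0, -0.165, 0, 0, 0, 0, 1], [0, -0.18, 0, 0, 0, 0, 1], [0, -0.18, 0, 0, 0, 0, 1]],
])

```text
time_s: 18.8
ee_pos: [0.3899, -0.1356, 0.2266]
eef_rot: [-3.142, -0.001, 2.881]
force: [0.4, -0.8, 0.3]
grip_width: 0.0005
grip_force: 0.0
```

```bash
python3 -c "
from m import *
st(); im,d,ci=snap('top','top12'); P=cloud(ci,d); P[d==0]=9; Q=P.copy(); Q[...,:2]=(P[...,:2]-C0)@RT
x,y,z=Q[...,0],Q[...,1],Q[...,2]; m=(z>.08)&(z<.112)&(abs(y+.162)<.025)&(abs(x+.01)<.045); q=Q[m]; print('ball',len(q),q.mean(0) if len(q) else '')
m=(z>.102)&(z<.116)&(x>-.09)&(x<.13)&(abs(y)<.125); print('rim x',np.percentile(x[m],[99.5]),'y',np.percentile(y[m],[.5,99.5]))
m=(z>.116)&(z<.13)&(abs(x)<.09)&(abs(y)<.09); print('flask',Q[m].mean(0),m.sum())
cv2.imwrite('pics/end.png',cv2.resize(im[100:275,235:435],(686,600),interpolation=cv2.INTER_CUBIC))"
```

```text
t 18.8 deck xy mm [ -43.8 -342.7] z 226.6 rot [-3.1416e+00 -9.0000e-04  2.8812e+00] F [ 0.63 -0.63] 0.33
ball 82 [ 0.01257554 -0.16029836  0.09901921]
rim x [0.04693115] y [-0.10244545  0.10300689]
flask [-0.02909416  0.03340234  0.1218074 ] 398
```

View pics/end.png

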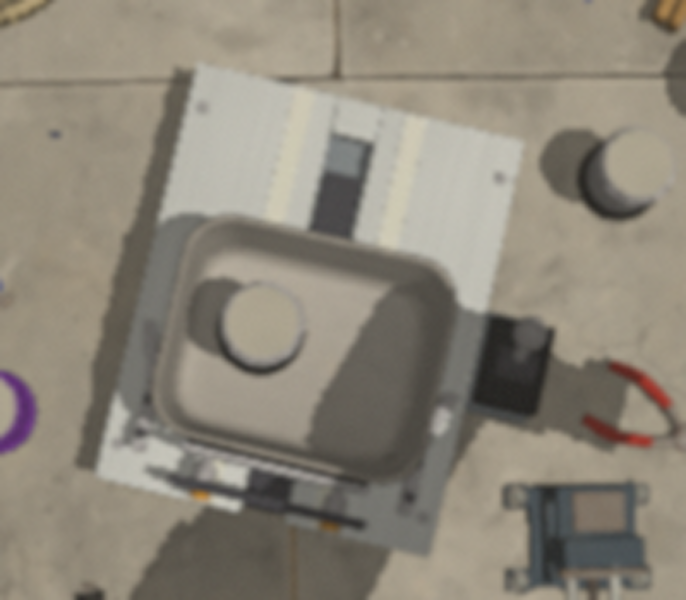

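The picture shows the pan held against the stop plate with its far rim at deck x = 47 mm. The flask stands upright at (262,325), and the ball at (528,335) is over to the far side at table x of about 0.061, which is on. The robot is clear, so I'm handing in.

```bash
python3 -c "
from station import ctrl
print(ctrl.hand_in())"
```

```text
the job is handed in; nothing more can be done
None
```

The job is handed in, and the final camera measurements show the pan drawn in and held by the bolt, the flask upright, the lever at its far (on) end and the arm clear; the bolt itself was never visible under the rim, and the hand-in gave no verdict.

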